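# Close the open swing clamp of the drilling jig to its torque limit

## Task

One of the two swing clamps on the plywood drilling jig is still open. Turn its black bar handle clockwise (seen from above) so that its steel arm swings in over the wood and comes up against its stop pin, keep turning until the handle slips on the arm, and stop when the handle stands at least 10 but no more than 45 degrees out of line with the arm. Let go and leave the other clamp, which is already closed, as it is.

Things in the scene. Friction and masses are not known exactly. Their poses are not given: they have to be found in the camera images.
- loose_grip (a point): Grip point of the handle of the open clamp: on the vertical turning axis, in the middle of the black plastic bar, about 123 mm above the table. The bar is 84 mm long (point x axis, horizontal), 14 mm wide (point y axis) and 22 mm high, on a 10 mm steel stem; point z is up. The space below the bar is free for 20 mm down to a 24 mm wide collar. The other clamp's handle is about 210 mm away along the jig. The open clamp may be at either end of the jig.
- loose_arm (a joint): Angle of the open clamp's arm in rad, growing clockwise from above: 1.2 when the arm is home, against its upright 8 mm steel stop pin and pointing over the wood; smaller is open (0.1 to 0.55 at the start). The arm is a flat steel bar reaching 90 mm from the axis, 18 mm wide, its top 75 mm above the table. It follows the handle (friction 0.04 N m) and stays where it is left.
- loose_handle (a joint): Angle by which the handle has slipped on its arm, rad, clockwise from above; 0 at the start, when the bar lies exactly in line with the arm. It stays the same while the arm swings; once the arm is on its pin the handle slips at about 0.2 N m, and this angle grows. The handle cannot be turned back on the arm without swinging the arm open.
- tight_tip (a point): Outer end of the black bar handle of the other clamp, the same in make, already closed: its arm is on its pin and points over the wood, its bar is in line with the arm. The point is the middle of the bar's end face, 42 mm from that clamp's turning axis in the direction of its arm, 123 mm above the table.

How it is judged:
At the end, for the whole second after the job is handed in: The arm of the clamp that was open is home against its pin (within about 5 degrees), its handle has slipped 10 to 45 degrees clockwise on the arm, and the handle of the closed clamp is within 10 mm of where it was (value of joint loose_arm above 1.12 rad and value of joint loose_handle between 0.1745 and 0.785 rad and distance of tight_tip from where it was at the start of the episode below 0.01 m); the robot touches nothing.
It fails at once if the handle slips more than 45 degrees on the arm (value of joint loose_handle above 0.785 rad).
It fails at once if the closed clamp's handle is moved more than 10 mm (distance of tight_tip from where it was at the start of the episode above 0.01 m).
It also fails if it takes over 38 s, if anything falls off the work surface, if the arm or the gripper's body presses on something with over 40 N, if the wrist force passes 120 N, or if a joint passes its speed limit or range.

## Robot

A 6-joint arm with a two-finger parallel gripper is mounted at the origin on the work surface. World frame = base frame: x ahead of the robot, y to its left, z up, the work surface at z = 0. Lengths are in m, angles in rad, forces in N, time in s.
With the tool pointing down it reaches from about 0.3 to 0.875 m from the base axis. Payload 6.4 kg.
Tool frame: the origin (TCP) lies at the very end of the fingers, on their centre line; the grasp point (between the pads) lies grip_point_offset behind it (grip_point_offset is the distance from the TCP to the grasp point, in m); y points along the fingers, x is the direction in which the jaws open and shut, and the axes are right-handed (so a half turn about y gives the same grasp; the last joint's range is limited). The gripper opens to 85 mm and grips with 20 to 120 N. Pads are 22 mm wide; open, the fingers measure 114 mm over their backs; the gripper's body (76 mm by 85 mm) begins 54 mm behind the grasp point. The pads swing forward as they close: fully open they stand 13 mm farther back than shut.
Start: joints at [-1.397, 0.181, 1.607, -0, 1.354, -0.206], TCP at [0.213, -0.534, 0.231] pointing down, gripper open.
Joint ranges: [-2.99, 2.99], [-0.89, 2.07], [0.3, 2.58], [-1.14, 4.28], [0, 2.63], [-3.12, 3.12]. Speed limits (rad/s): [2.57, 2.57, 3.01, 3.14, 3.14, 3.14].

## Interface

Orientations are given as a unit quaternion [w, x, y, z].
In Python, from bench import get_obs, camera, camera_model, hand_in, grip_point_offset gives the robot as it stands.
- The arm moves only by the shell command python3 -m jog 'ROWS'. ROWS is JSON, a list of rows, each a list of 7 numbers: the shift along the tool's x, y, z in mm, then the turn, a rotation vector about the tool's x, y, z in degrees, then the gripper's target within -1 to 1 (shut at 1, half-way at 0, fully open at -1). In form: [[x, y, z, ax, ay, az, grip], ...]. A call has 1 to 8 rows; each row shifts and turns the commanded pose from where the row before left it, along the tool's axes as they then stand; what a row does not reach is not made up. A row lasts 1/12 s, in which the tool goes at most 41.7 mm and 7.16 degrees, less where a joint would pass 70% of its speed; a pose out of reach is approached as far as the arm can. A call is refused whole if a number of a shift passes 41.7 or a number of a turn 7.16, either way. A call with a gripper value outside its range is refused whole. The fingers move at their own pace and stop on an object; the grip force is fixed at half the most. Time passes only in rows, so rows that do not move let the fingers close. It gives the time, the measured TCP pose, the force and the opening at its end, in the units of the state.
- get_obs(): the state, without advancing time (a new reading comes with each control period).
- camera(name): name is "scene" or "top" or "wrist"; returns the picture (420x560x3 uint8, blue, green, red); there is no depth.
- camera_model(name): a dict with "K" (3x3 intrinsics, pixels), "pose" (4x4, takes a point from camera to world coordinates). Camera axes: x right, y down, z forward; pixel columns grow to the right and rows downward; lengths in m; the calibration is good to about 2 mm. The wrist camera is an equidistant fisheye: a pixel r from the principal point sees the ray r / f radians off the axis. A picture is of the moment at which its call begins: read the wrist's pose just before it. camera_model takes no time and is no camera call; for the wrist camera it gives the pose at the moment of the call.
- hand_in(): hands the job in, once; it reports no verdict.
The state is a dict: "time_s": time; "q": joint angles; "dq": joint speeds; "joint_efforts": joint torques, N m; "eef_pos": TCP position; "eef_rot": TCP orientation; "wrist_force": force on the tool from outside, world axes, zero at the start; "torque": the same for the moment, N m; "opening": opening from 0.0 (shut) to 1.0 (fully open).
Only numpy, scipy, OpenCV 4.12 (cv2) and the standard library are available. Lean on these libraries where they do the work, as an engineer would, in place of code of your own. Each camera call takes 0.05 s, during which the arm holds its last target.

## Working session

There is one attempt and no reset: what is moved stays moved. The work goes in short steps, Python scripts to look and compute and a shell command to move; the robot and the scene stay as the last step left them, time stands still between calls to the robot, and variables do not carry over. Pictures are saved under pics/ and viewed, and the job is handed in when it is done.

```bash
ls; mkdir -p pics; python3 - <<'E'
from bench import *
import cv2
o=get_obs();print({k:o[k] for k in('time_s','eef_pos','eef_rot','opening')},grip_point_offset)
for n in('scene','top'):
    m=camera_model(n);print(n,m['K'],m['pose']);cv2.imwrite(f'pics/{n}0.png',camera(n))
E
```

```text
pics
{'time_s': 0.0, 'eef_pos': array([ 0.21307352, -0.53347817,  0.230378  ]), 'eef_rot': array([ 0.58581718, -0.58493487,  0.39707878, -0.39622956]), 'opening': 0.9994720789967576} 0.0187
scene [[404.03460342   0.         276.54211974]
 [  0.         404.03460342 214.06792867]
 [  0.           0.           1.        ]] [[-0.15905872  0.7631417  -0.6263506   0.96331909]
 [ 0.9871032   0.11129785 -0.1150655   0.10505796]
 [-0.0180998  -0.63657485 -0.7710025   0.62898118]
 [ 0.          0.          0.          1.        ]]
top [[500.45092934   0.         283.37212774]
 [  0.         500.45092934 209.79351917]
 [  0.           0.           1.        ]] [[ 0.02199171 -0.99903615  0.03798862  0.50720345]
 [-0.99975482 -0.02207385 -0.00174409  0.04439664]
 [ 0.00258097 -0.03794095 -0.99927665  0.94569614]
 [ 0.          0.          0.          1.        ]]
```

View pics/scene0.png

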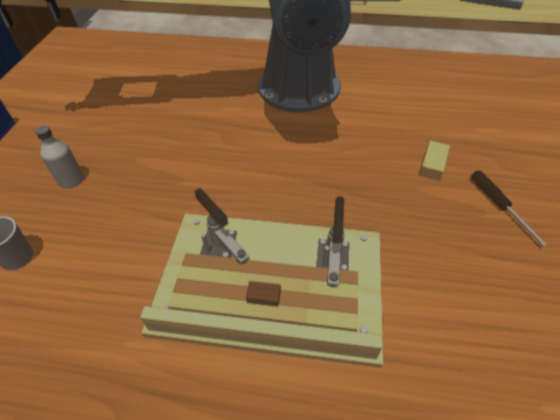

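View pics/top0.png

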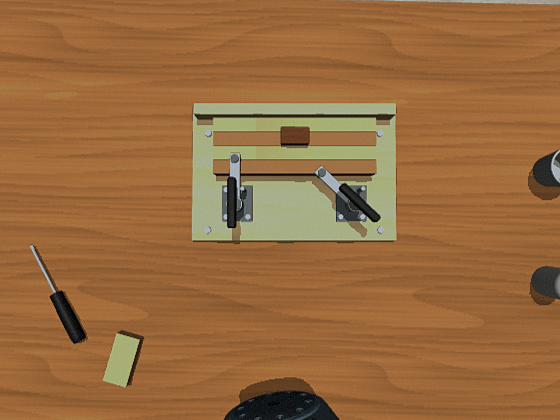

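The top view shows the open clamp on the right (y<0), with its bar around px (360,202). The closed clamp is on the left, with its bar around (232,202). In the scene view these are (212,207) and (339,220).

```bash
cat > h.py <<'E'
import numpy as np,cv2
from bench import *
def ray(n,px,m=None):
    m=m or camera_model(n);K=m['K'];P=m['pose']
    d=np.array([(px[0]-K[0,2])/K[0,0],(px[1]-K[1,2])/K[1,1],1.])
    if n=='wrist':
        r=np.hypot(d[0],d[1]);d=np.array([d[0]/r*np.sin(r),d[1]/r*np.sin(r),np.cos(r)]) if r>0 else d
    d=P[:3,:3]@d;return P[:3,3],d/np.linalg.norm(d)
def plane(n,px,z,m=None):
    o,d=ray(n,px,m);return o+d*(z-o[2])/d[2]
def tri(r1,r2):
    A=np.stack([r1[1],-r2[1]],1);s=np.linalg.lstsq(A,r2[0]-r1[0],rcond=None)[0]
    a=r1[0]+s[0]*r1[1];b=r2[0]+s[1]*r2[1];return (a+b)/2,np.linalg.norm(a-b)
E
python3 - <<'E'
from h import *
for n,roi in (('top',(210,145,395,235)),('scene',(180,180,360,300))):
    im=cv2.imread(f'pics/{n}0.png');x0,y0,x1,y1=roi
    mk=np.zeros(im.shape[:2],np.uint8);mk[y0:y1,x0:x1]=(im.max(2)<45)[y0:y1,x0:x1]
    k,l,s,c=cv2.connectedComponentsWithStats(mk)
    for i in range(1,k):
        if s[i][4]>60:
            p=np.argwhere(l==i)[:,::-1].astype(np.float32);print(n,s[i],c[i],cv2.minAreaRect(p))
    cv2.imwrite(f'pics/{n}_c.png',cv2.resize(im[y0:y1,x0:x1],None,fx=4,fy=4,interpolation=2))
E
```

```text
top [240 173  79   5 156] [278.01923077 174.51923077] ((279.0118103027344, 174.53878784179688), (78.076904296875, 2.92211651802063), 1.4688007831573486)
top [331 174  43   2  82] [351.52439024 174.47560976] ((352.0, 174.5), (1.0, 42.0), 90.0)
top [227 177  10  51 418] [231.30143541 201.76794258] ((231.5, 202.0), (50.0, 9.0), 90.0)
top [339 184  41  38 421] [359.27078385 202.3087886 ] ((360.5622863769531, 201.06793212890625), (50.24934005737305, 15.480237007141113), 47.48955535888672)
```

```bash
ls pics
```

```text
scene0.png
scene_c.png
top0.png
top_c.png
```

View pics/top_c.png

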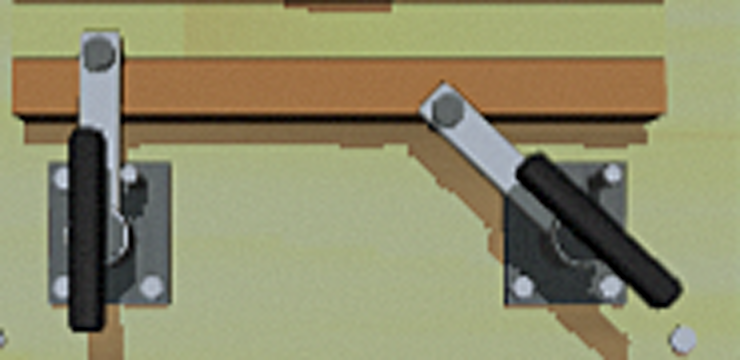

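View pics/scene_c.png

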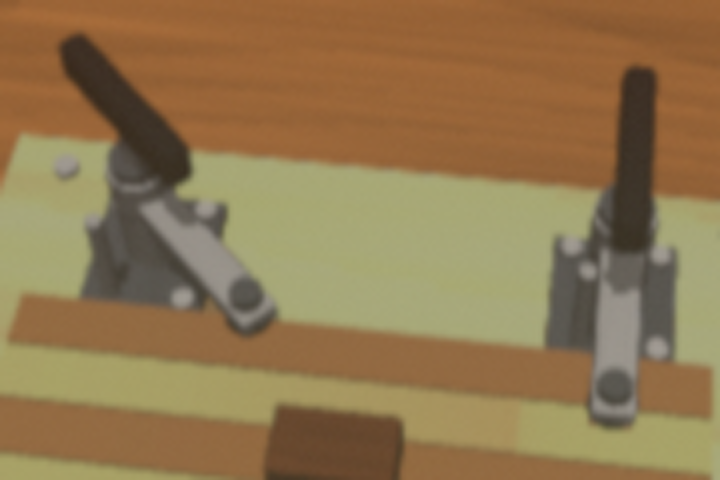

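```bash
python3 - <<'E'
from h import *
print(tri(ray('top',(359.7,202.2)),ray('scene',(211.3,206.8))))
print('tight',tri(ray('top',(231.5,202)),ray('scene',(339.3,219.8))))
z=.13
a=plane('top',(343.7,186.2),z);b=plane('top',(376,218.2),z);print(a,b,np.linalg.norm(a-b),(a+b)/2,'ang(deg from +x)',np.degrees(np.arctan2(*(a-b)[1::-1])))
t1=plane('top',(231.5,177),z);t2=plane('top',(231.5,227),z);print(t1,t2,'ang',np.degrees(np.arctan2(*(t1-t2)[1::-1])),(t1+t2)/2)
print(plane('top',(359.7,202.2),.123))
from scipy.spatial.transform import Rotation as R
o=get_obs();w=o['eef_rot'];print(R.from_quat(np.r_[w[1:],w[0]]).as_matrix(),o['eef_pos'])
E
```

```text
(array([ 0.55337245, -0.08089774,  0.12395342]), np.float64(0.002801285262935222))
tight (array([0.54938365, 0.12972537, 0.1226515 ]), np.float64(0.0022019679389496814))
[ 0.57897422 -0.05476273  0.13      ] [ 0.52783378 -0.10835379  0.13      ] 0.07407663387171866 [ 0.553404   -0.08155826  0.13      ] ang(deg from +x) 46.340421860640575
[0.58997416 0.12892937 0.13      ] [0.50831214 0.1268118  0.13      ] ang 1.4853999724629914 [0.54914315 0.12787058 0.13      ]
[ 0.55376582 -0.0824227   0.123     ]
[[ 3.70754202e-01 -2.46985211e-04  9.28730995e-01]
 [-9.28729806e-01  1.52321166e-03  3.70754132e-01]
 [-1.50622467e-03 -9.99998809e-01  3.35354596e-04]] [ 0.21312467 -0.53352555  0.23047632]
```

The bar centre triangulates to about (0.5535, -0.081, 0.124), with the bar at about 46° yaw. The closed clamp's bar is at about 1.5°, so the arm has about 45° to swing plus the slip. I'll move above the handle first.

```bash
python3 -m jog '[[-18.4,0,30.2,0,0,0,-1],[-18.4,0,30.2,0,0,0,-1],[-18.4,0,30.2,0,0,0,-1],[-18.4,0,30.2,0,0,0,-1],[-18.4,0,30.2,0,0,0,-1],[-18.4,0,30.2,0,0,0,-1],[-18.4,0,30.2,0,0,0,-1],[-18.4,0,30.2,0,0,0,-1]]'
python3 -m jog '[[-18.4,0,30.2,0,0,0,-1],[-18.4,0,30.2,0,0,0,-1],[-18.4,0,30.2,0,0,0,-1],[-18.4,0,30.2,0,0,0,-1],[-18.4,0,30.2,0,0,0,-1],[-18.4,0,30.2,0,0,0,-1],[-18.4,0,30.2,0,0,0,-1],[-18.4,0,30.2,0,0,0,-1]]'
python3 -m jog '[[0,0,0,0,-6.1,0,-1],[0,0,0,0,-6.1,0,-1],[0,0,0,0,-6.1,0,-1],[0,0,0,0,-6.1,0,-1],[0,0,0,0,0,0,-1],[0,0,0,0,0,0,-1]]'
cat >> h.py <<'E'
from scipy.spatial.transform import Rotation as R
def st(tgt=(.5535,-.081,.1045)):
    o=get_obs();w=o['eef_rot'];M=R.from_quat(np.r_[w[1:],w[0]]).as_matrix()
    print('t',round(o['time_s'],2),'pos',o['eef_pos'].round(4),'xyaw',np.degrees(np.arctan2(M[1,0],M[0,0])).round(2),'tooly',M[:,1].round(3),'F',np.round(o['wrist_force'],1),'T',np.round(o['torque'],2),'open',round(o['opening'],3))
    print('shift mm tool',(M.T@(np.array(tgt)-o['eef_pos'])*1000).round(1));return o,M
E
python3 - <<'E'
from h import *
st();m=camera_model('wrist');print(m['K'],m['pose'].round(4).tolist());cv2.imwrite('pics/w1.png',camera('wrist'))
E
```

```text
time_s: 0.77
eef_pos: [0.3836, -0.306, 0.231]
eef_rot: [0.585, -0.585, 0.397, -0.397]
wrist_force: [-0.0, -0.7, -0.2]
opening: 0.996
time_s: 1.43
eef_pos: [0.5534, -0.0797, 0.2309]
eef_rot: [-0.585, 0.585, -0.397, 0.396]
wrist_force: [0.7, -1.1, -0.4]
opening: 1.002
time_s: 1.93
eef_pos: [0.5526, -0.0814, 0.2309]
eef_rot: [-0.656, 0.656, -0.265, 0.265]
wrist_force: [0.5, -0.0, -0.8]
opening: 1.001
t 1.93 pos [ 0.5526 -0.0814  0.2309] xyaw -44.02 tooly [-0.001  0.    -1.   ] F [ 0.5 -0.  -0.8] T [ 0. -0.  0.] open 1.001
shift mm tool [  0.5 126.4   0.9]
[[325.1922621    0.         281.71917844]
 [  0.         325.1922621  209.94742502]
 [  0.           0.           1.        ]] [[0.7198, -0.6638, -0.2032, 0.6056], [-0.6942, -0.6882, -0.2109, -0.0271], [0.0001, 0.2929, -0.9561, 0.3723], [0.0, 0.0, 0.0, 1.0]]
```

View pics/w1.png

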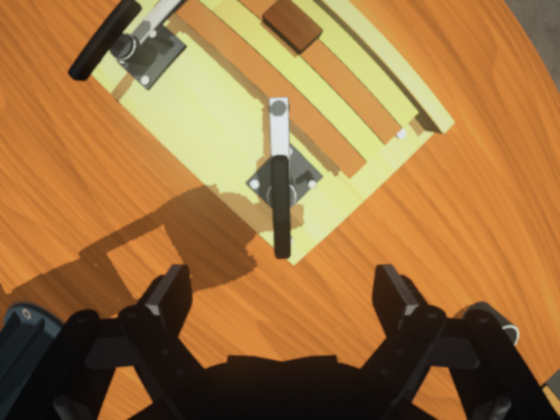

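The wrist view shows the bar running from (280,156) to (283,258), almost upright in the image and centred between the jaws.

```bash
python3 - <<'E'
from h import *
for z in(.123,.134):
    a=plane('wrist',(280,156),z);b=plane('wrist',(283,257.5),z)
    print(a,b,np.linalg.norm(a-b),(a+b)/2,np.degrees(np.arctan2(*(a-b)[1::-1])))
mid=lambda a,b:(np.array(a)+b)/2
print(tri(ray('wrist',(280,156)),ray('top',(343.7,186.2))),tri(ray('wrist',(283,257.5)),ray('top',(376,218.2))))
E
```

```text
[ 0.5818505  -0.05000529  0.123     ] [ 0.52418603 -0.11322528  0.123     ] 0.0855684363861678 [ 0.55301827 -0.08161528  0.123     ] 47.63130716821719
[ 0.58289874 -0.04899851  0.134     ] [ 0.52777722 -0.10943057  0.134     ] 0.08179495987253846 [ 0.55533798 -0.07921454  0.134     ] 47.63130716821726
(array([ 0.58066585, -0.05356892,  0.1158286 ]), np.float64(0.005867423730837486)) (array([ 0.52802836, -0.1080687 ,  0.13564325]), np.float64(0.001657303546385413))
```

Both measurements agree to about 1–2 mm and 1°. Descending and closing.

```bash
python3 -m jog '[[0.5,30,0.9,0,-0.5,0,-1],[0,30,0,0,0,0,-1],[0,30,0,0,0,0,-1],[0,20,0,0,0,0,-1],[0,16,0,0,0,0,-1],[0,0,0,0,0,0,-1],[0,0,0,0,0,0,-1]]'
python3 - <<'E'
from h import *
st();cv2.imwrite('pics/w2.png',camera('wrist'));cv2.imwrite('pics/s2.png',camera('scene'))
E
```

```text
time_s: 2.57
eef_pos: [0.5532, -0.0811, 0.1047]
eef_rot: [-0.657, 0.657, -0.262, 0.261]
wrist_force: [0.1, -0.3, 0.6]
opening: 0.998
t 2.57 pos [ 0.5532 -0.0811  0.1047] xyaw -43.45 tooly [-0.002  0.001 -1.   ] F [ 0.1 -0.3  0.6] T [-0.03 -0.04  0.04] open 0.998
shift mm tool [0.2 0.2 0.3]
```

View pics/w2.png

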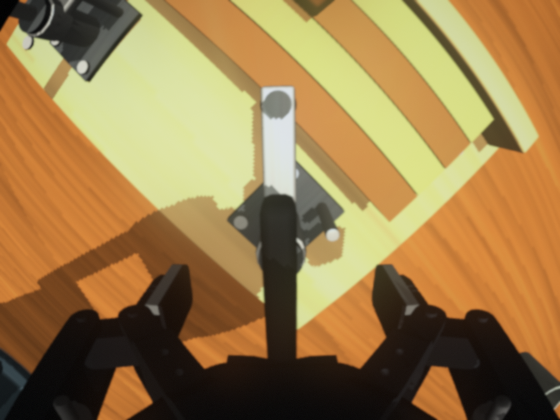

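View pics/s2.png

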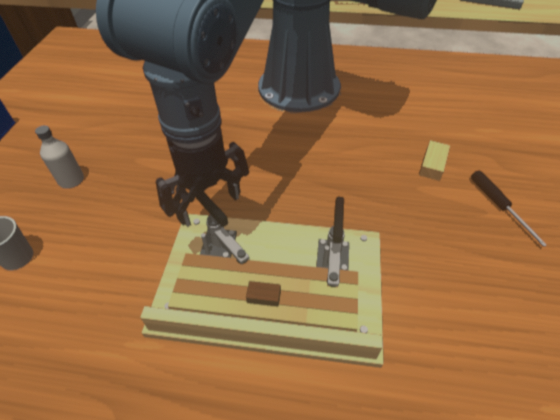

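The wrist view shows the bar running from (280,200) down between the fingers, which are at about (180,290) and (387,290), and centred. Nothing is touching. Closing.

```bash
python3 -m jog '[[0,0,0,0,0,0,1],[0,0,0,0,0,0,1],[0,0,0,0,0,0,1],[0,0,0,0,0,0,1],[0,0,0,0,0,0,1],[0,0,0,0,0,0,1],[0,0,0,0,0,0,1],[0,0,0,0,0,0,1]]'
python3 - <<'E'
from h import *
st();cv2.imwrite('pics/w3.png',camera('wrist'))
E
```

```text
time_s: 3.33
eef_pos: [0.553, -0.0801, 0.1057]
eef_rot: [0.657, -0.657, 0.262, -0.26]
wrist_force: [-4.8, 4.4, 7.3]
opening: 0.151
t 3.33 pos [ 0.553  -0.0801  0.1057] xyaw -43.33 tooly [-0.002  0.002 -1.   ] F [-4.8  4.4  7.3] T [ 0.57  0.69 -0.02] open 0.151
shift mm tool [ 1.   1.2 -0.3]
```

View pics/w3.png

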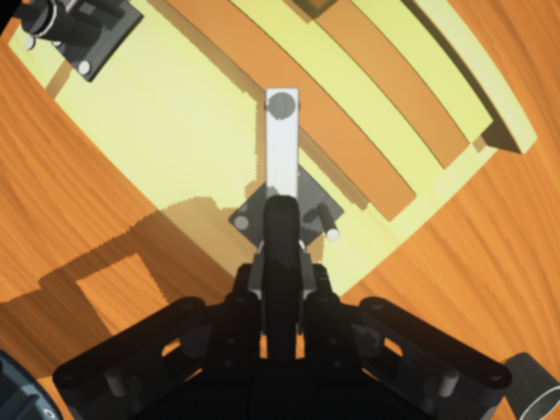

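Bar gripped (opening 0.151). A small side load suggests shifting the target about 1 mm. Now turning clockwise (+y), first 42°.

```bash
python3 -m jog '[[-1,-1,0,0,0,0,1],[0,0,0,0,6,0,1],[0,0,0,0,6,0,1],[0,0,0,0,6,0,1],[0,0,0,0,6,0,1],[0,0,0,0,6,0,1],[0,0,0,0,0,0,1]]'
python3 -c "
from h import *
st()"
python3 -m jog '[[0,0,0,0,4,0,1],[0,0,0,0,4,0,1],[0,0,0,0,2,0,1],[0,0,0,0,0,0,1],[0,0,0,0,0,0,1]]'
python3 - <<'E'
from h import *
st();cv2.imwrite('pics/w4.png',camera('wrist'))
E
```

```text
time_s: 3.97
eef_pos: [0.5531, -0.0805, 0.1058]
eef_rot: [0.566, -0.566, 0.423, -0.423]
wrist_force: [2.3, -0.0, -3.8]
opening: 0.154
t 3.97 pos [ 0.5531 -0.0805  0.1058] xyaw -73.55 tooly [ 0. -0. -1.] F [ 2.3 -0.  -3.8] T [-0.14 -0.33 -0.07] open 0.154
shift mm tool [0.6 1.3 0.3]
time_s: 4.38
eef_pos: [0.5531, -0.0806, 0.1059]
eef_rot: [-0.529, 0.529, -0.469, 0.469]
wrist_force: [2.0, -1.1, -6.1]
opening: 0.156
t 4.38 pos [ 0.5531 -0.0806  0.1059] xyaw -83.15 tooly [-0. -0. -1.] F [ 2.  -1.1 -6.1] T [-0.26 -0.5  -0.03] open 0.156
shift mm tool [0.4 1.4 0.4]
```

View pics/w4.png

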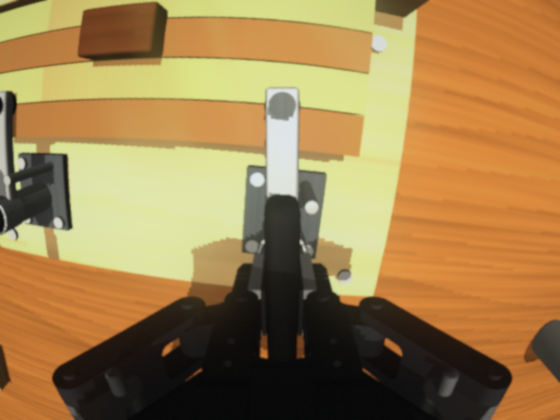

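The arm has followed and still lies in line with the bar, at x≈282 in the image. Continuing in small steps while watching the moment.

```bash
for i in 1; do python3 -m jog '[[0,0,0,0,4,0,1],[0,0,0,0,0,0,1]]'|head -1; done
python3 -c "
from h import *
st()"
python3 -m jog '[[0,0,0,0,4,0,1],[0,0,0,0,0,0,1]]'|head -1
python3 -c "
from h import *
st()"
python3 -m jog '[[0,0,0,0,4,0,1],[0,0,0,0,0,0,1]]'|head -1
python3 - <<'E'
from h import *
st();cv2.imwrite('pics/w5.png',camera('wrist'))
E
```

```text
time_s: 4.6
t 4.6 pos [ 0.5531 -0.0807  0.1059] xyaw -87.37 tooly [ 0. -0. -1.] F [ 3.  -2.7 -7.5] T [-0.36 -0.55 -0.05] open 0.154
shift mm tool [0.3 1.4 0.4]
time_s: 4.77
t 4.77 pos [ 0.553  -0.0807  0.1059] xyaw -91.3 tooly [-0. -0. -1.] F [ 4.4 -1.4 -8.8] T [-0.55 -0.64 -0.04] open 0.152
shift mm tool [0.3 1.4 0.5]
time_s: 4.93
t 4.93 pos [ 0.553  -0.0808  0.1059] xyaw -95.27 tooly [-0. -0. -1.] F [ 4.1 -3.3 -8.8] T [-0.6  -0.64 -0.01] open 0.156
shift mm tool [0.2 1.4 0.5]
```

View pics/w5.png

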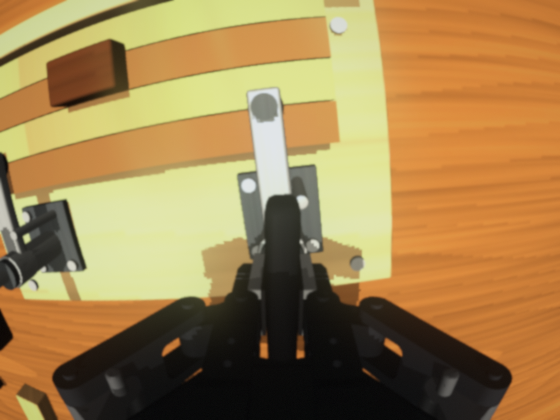

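The arm (tip at (264,105)) now lags the bar (x≈282), so it is on its pin and the handle is slipping, by about 6°. Turning 20° more.

```bash
python3 -m jog '[[0,0,0,0,5,0,1],[0,0,0,0,5,0,1],[0,0,0,0,5,0,1],[0,0,0,0,5,0,1],[0,0,0,0,0,0,1],[0,0,0,0,0,0,1]]'
python3 - <<'E'
from h import *
st();m=camera_model('wrist');import pickle;pickle.dump(m,open('m6.pkl','wb'));cv2.imwrite('pics/w6.png',camera('wrist'))
E
```

```text
time_s: 5.48
eef_pos: [0.5529, -0.0811, 0.1059]
eef_rot: [-0.379, 0.38, -0.597, 0.597]
wrist_force: [3.8, -4.4, -9.9]
opening: 0.152
t 5.48 pos [ 0.5529 -0.0811  0.1059] xyaw -115.1 tooly [-0.    -0.001 -1.   ] F [ 3.8 -4.4 -9.9] T [-0.79 -0.59 -0.04] open 0.152
shift mm tool [-0.3  1.4  0.5]
```

View pics/w6.png

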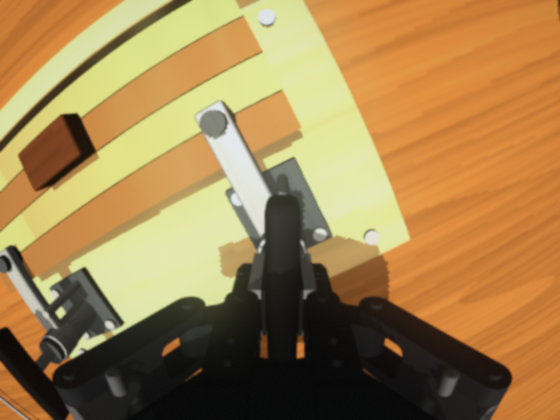

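The arm stays put (tip (213,121)) and the bar is now about 25° beyond it. Checking the angle, then releasing.

```bash
python3 - <<'E'
from h import *
import pickle;m=pickle.load(open('m6.pkl','rb'))
# arm edges: left edge (196,117)->(248,212); right edge (229,101)->(274,190)
for a,b in(((196,117),(247,210)),((229,101),(273,188))):
    A=plane('wrist',a,.075,m);B=plane('wrist',b,.075,m);print(A,B,np.degrees(np.arctan2(*(A-B)[1::-1])))
E
python3 -m jog '[[0,-0.5,0,0,0,0,-1],[0,0,0,0,0,0,-1],[0,0,0,0,0,0,-1],[0,0,0,0,0,0,-1],[0,0,0,0,0,0,-1],[0,0,0,0,0,0,-1],[0,0,0,0,0,0,-1],[0,0,0,0,0,0,-1]]'
python3 - <<'E'
from h import *
st();cv2.imwrite('pics/w7.png',camera('wrist'))
E
```

```text
[ 0.64036019 -0.07032698  0.075     ] [ 0.58203986 -0.0723426   0.075     ] 1.9794203456262793
[ 0.63977045 -0.09008626  0.075     ] [ 0.58720079 -0.09083333  0.075     ] 0.8141700903072678
time_s: 6.2
eef_pos: [0.5531, -0.0804, 0.1069]
eef_rot: [0.378, -0.378, 0.597, -0.597]
wrist_force: [0.3, -0.7, 0.1]
opening: 1.003
t 6.2 pos [ 0.5531 -0.0804  0.1069] xyaw -115.32 tooly [ 0.  0. -1.] F [ 0.3 -0.7  0.1] T [0.01 0.01 0.04] open 1.003
shift mm tool [0.3 2.4 0.6]
```

View pics/w7.png

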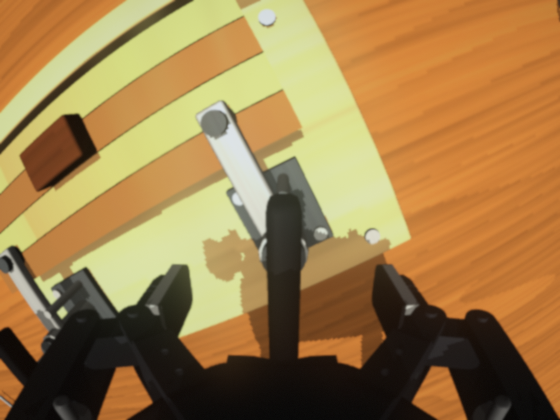

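The arm is at about 1.4° and the bar at about −25°, so the slip is about 26°. The fingers are clear on both sides. Retreating upwards.

```bash
python3 -m jog '[[0,-20,0,0,0,0,-1],[0,-30,0,0,0,0,-1],[0,-30,0,0,0,0,-1],[0,-30,0,0,0,0,-1],[0,-30,0,0,0,0,-1],[0,0,0,0,0,0,-1],[0,0,0,0,0,0,-1]]'
python3 -m jog '[[0,0,-40,0,0,0,-1],[0,0,-40,0,0,0,-1],[0,0,-40,0,0,0,-1],[0,0,-30,0,0,0,-1],[0,0,0,0,0,0,-1],[0,0,0,0,0,0,-1],[0,0,0,0,0,0,-1]]'
python3 - <<'E'
from h import *
st();w=camera('wrist');t=camera('top');cv2.imwrite('pics/w8.png',w);cv2.imwrite('pics/t8.png',t);cv2.imwrite('pics/t8c.png',cv2.resize(t[145:235,210:395],None,fx=4,fy=4,interpolation=2))
E
```

```text
time_s: 6.83
eef_pos: [0.5543, -0.0809, 0.2491]
eef_rot: [-0.379, 0.377, -0.596, 0.599]
wrist_force: [-0.1, 0.1, -1.5]
opening: 0.995
time_s: 7.42
eef_pos: [0.4176, -0.0164, 0.2462]
eef_rot: [0.378, -0.378, 0.598, -0.597]
wrist_force: [0.0, 0.8, 0.4]
opening: 0.997
t 7.42 pos [ 0.4176 -0.0164  0.2462] xyaw -115.34 tooly [-0. -0. -1.] F [0.  0.8 0.4] T [0.02 0.05 0.02] open 0.997
shift mm tool [  0.2 141.7 150.5]
```

View pics/t8c.png

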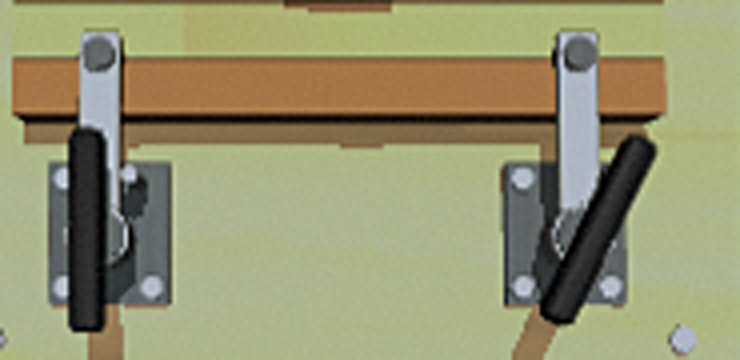

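View pics/w8.png

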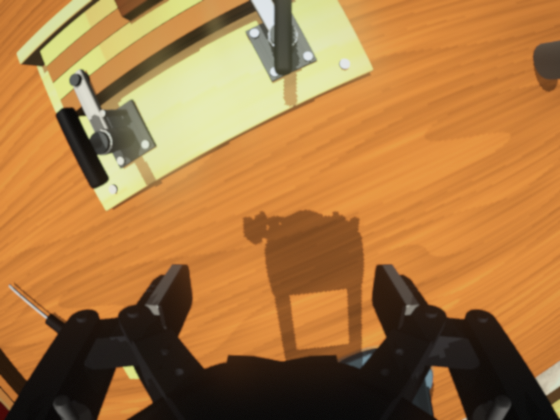

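The top view shows both arms parallel over the wood, with tips at crop px (98,52) and (580,52). The turned bar runs from (640,145) to (556,315), about 26° clockwise of its arm. The closed clamp's bar hasn't moved.

```bash
python3 -c "
from bench import hand_in
print(hand_in())"
```

```text
the job is handed in; nothing more can be done
None
```

I closed the open clamp (the one at y ≈ −0.08) and handed the job in at about 7.5 s. I gripped its handle, turned it about 72° clockwise until the arm stopped on its pin and the handle slipped, then let go and backed away.

- **Arm:** in the last top view it lies parallel to the closed clamp's arm. The wrist view put it at about 1.4°, against about 1.5° for the closed clamp's bar.
- **Handle:** it stands about 26° clockwise of the arm in both views, inside the 10–45° range.
- **Closed clamp:** its handle appears in the same place in the top view before and after. I compared this by eye.
- **Contact:** the gripper is open, and the wrist force is near zero.

Two measurements were less certain. One ray crossing, at the end of the bar, missed by about 6 mm, so I placed the grasp from the bar's midpoint, where the views agreed within 1–3 mm. The wrist moment never clearly showed the 0.2 N m slip, so I judged the slip from the pictures alone.

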